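# Clamp the mended coat-rack spindle in the hall bench clamp

## Task

Lay the mended wooden spindle on the bench clamp's two V rests, centred between them, and let go of it. Then pump the red trigger against the orange handle, never pushing the jaw itself by hand, until the moving jaw has slid the spindle against the end stop and its sprung red pad is pressed in about half way; do not crush the spindle by driving the pad to the bottom of its spring. Finish while holding the trigger squeezed at that point, and leave the keys, ring dish, carabiner and bell where they are.

Things in the scene. Friction and masses are not known exactly. Their poses are not given: they have to be found in the camera images.
- spindle: Mended brown wooden spindle, loose, 170 mm long, about 60 g: a square middle block 50 mm long, 24 x 24 mm in section, and on either side a round end 20 mm in diameter and 60 mm long. Starts lying on the bench on its square block. Origin: middle of the block's underside (12 mm below the spindle's axis); own x runs along the spindle, z up as it first lies. Either end may face the jaw.
- spindle_mid (a point): Centre of the spindle, on its axis (12 mm above the bench at the start); axes as spindle.
- clamp: Ratchet clamp, fixed, grey board 430 x 100 x 12 mm. Origin on the bench below the handle; x along the clamp from trigger to end stop, z up. Along x, mm: rack tail -100 to -50, 50 high; housing -50 to 25, 85 high; red trigger -36 to -24; orange handle 0 to 22; moving jaw 30 to 43, pad face at 65 with the jaw back; V rests 12 thick at 133 and 233, 67 high; end stop face at 280. Else 22 high at most.
- rest_mid (a point): Point midway between the V rests, where the axis of a seated spindle lies (62 mm above the bench); axes as clamp. The V's are 50 mm to either side along x, 37 mm wide at the mouth, and take the round ends; the block hangs between. A spindle centred here has its ends 12 mm from the end stop and 33 mm from the pad face of a fully retracted jaw.
- stop_face (a point): Centre of the fixed black rubber face of the end stop (32 mm disc) that meets the spindle's far end.
- end_pad: The fixed black rubber disc of the end stop, 32 mm in diameter, 6 mm thick; origin as clamp.
- jaw (a joint): Travel of the moving jaw along the clamp's x towards the end stop, m: 0 fully back, 0.075 fully forward; starts between 0 and 0.018. A ratchet with 5 mm teeth: it goes forward with the trigger and cannot go back by more than one tooth (5 mm). With the spindle against the stop the pad begins to be pressed at jaw = 0.045, then by jaw - 0.045.
- jaw_block: Orange block of the moving jaw, 34 mm wide, 13 mm thick, top 82 mm above the bench, its front face 22 mm behind the unpressed pad face; origin is not on it (43 mm behind its front face, at the bench surface).
- pad (a joint): How far the sprung red pad is pressed back into the jaw, m: 0 free, 0.015 at the bottom of its spring. The spring is about 1 N per mm: half way (about 0.0075) is about 7.5 N; beyond the bottom the force rises steeply.
- pad_plate: The sprung red disc on the moving jaw that presses on the spindle's near end, 32 mm in diameter, 6 mm thick; origin is not on it (65 mm behind its face, at the bench surface).
- pad_face (a point): Centre of the red pad's face towards the spindle.
- trigger (a joint): Pull of the trigger towards the handle (along the clamp's x), m: 0 released, 0.014 fully pulled. A spring returns it; 4 N to start, 6 to 10 N through the stroke, plus the pad's force. After 2 to 5 free mm it takes the jaw along 1:1; a full pull gains about 10 mm. Let it come fully back between pulls.
- trigger_bar: Red upright trigger bar, 12 mm thick along the clamp, 26 mm wide, from 88 to 160 mm above the bench; slides along the clamp's x. Origin is not on it (30 mm along the clamp from its middle, at the bench surface).
- trigger_face (a point): Centre of the trigger's outer face (the side away from the handle), 135 mm above the bench; axes as clamp. A finger pushes here towards the clamp's +x.
- handle_face (a point): Centre of the fixed handle's outer face (the side away from the trigger), 135 mm above the bench; handle 22 mm thick, 30 mm wide, top 165 mm above the bench. From here to the trigger's outer face it is 58 mm released and 44 mm fully pulled, so both fit between two fingers from above.
- ring_dish: Blue ceramic ring dish, 90 mm across, 28 mm high. Leave alone.
- key_a: Nickel key, 50 mm long, 4 mm thick. Leave alone.
- key_b: Second nickel key, the same. Leave alone.
- carabiner: Stainless steel carabiner lying flat, about 70 x 45 mm, 8 mm thick. Leave alone.
- bell: Red plastic bicycle bell with a black thumb lever, 52 mm across, 37 mm high. Leave alone.
Things that resemble listed ones, but are neither listed nor needed, are in the scene too. What is meant by the spindle is not blue, purple or white, and is the smaller of those in its own colour.

How it is judged:
By the outcome, as a careful person would: the job done as asked, in the order asked, and still so for the second after the job is handed in, while the arm keeps its last pose, push and grip.
It also fails if it takes over 61 s, if anything falls off the work surface, if the arm or the gripper's body presses on something with over 40 N, if the wrist force passes 120 N, or if a joint passes its speed limit or range.

## Robot

A 7-joint arm with a two-finger parallel gripper is mounted at the origin on the work surface. World frame = base frame: x ahead of the robot, y to its left, z up, the work surface at z = 0. Lengths are in mm, angles in rad, forces in N, time in s.
With the tool pointing down it reaches from about 350 to 900 mm from the base axis. Payload 19.9 kg.
Tool frame: the origin (TCP) lies at the very end of the fingers, on their centre line; the grasp point (between the pads) lies 19 mm behind it; z points along the fingers, y is the direction in which the jaws open and shut (so a half turn about z gives the same grasp; the last joint's range is limited). The gripper opens to 94 mm and grips with 3 to 60 N. Pads are 16 mm wide; open, the fingers measure 119 mm over their backs; the gripper's body (75 mm by 177 mm) begins 78 mm behind the grasp point.
Start: joints at [-1.27, 0.417, -0.01, 1.614, 0.005, 1.111, -0.053], TCP at [210.067, 588.617, 205.425] pointing down, gripper open.
Joint ranges: [-2.81, 2.81], [-0.39, 2.02], [-1.27, 1.25], [0.06, 2.57], [-1.19, 4.33], [0.19, 2], [-2.82, 2.82]. Speed limits (rad/s): [1.89, 1.89, 2.39, 2.39, 3.01, 3.01, 3.01].

## Interface

Orientations are given as a rotation vector (axis times angle).
In Python, from rig import ctrl gives the robot as it stands. The module is installed in compiled form; this text tells all that it offers.
- The arm moves only by the shell command python3 -m inch 'ROWS' [FORCE]. ROWS is JSON, a list of rows, each a list of 3 entries, a list of its own where there are three numbers: the shift along the tool's x, y, z each as a share of 40 mm, from -1 to 1, then the turn, a rotation vector about the tool's x, y, z each as a share of 6 degrees, from -1 to 1, then the opening, from 0 (shut) to 1 (fully open). In form: [[[tx, ty, tz], [ax, ay, az], jaw], ...]. A call has 1 to 10 rows; each row shifts and turns the pose as measured when the row begins, along the tool's axes as they then stand; what a row does not reach is not made up. A row lasts 1/12 s, in which the tool goes at most 41.7 mm and 7.16 degrees, less where a joint would pass 70% of its speed; a pose out of reach is approached as far as the arm can. A call with a number of a shift or a turn outside -1 to 1 is refused whole. A call with a gripper value outside its range is refused whole. The fingers move at their own pace and stop on an object; FORCE is the grip in N (left out, the last holds). Time passes only in rows, so rows that do not move let the fingers close. It gives the time, the measured TCP pose, the force and the opening at its end, in the units of the state.
- ctrl.sense(): the state, without advancing time (a new reading comes with each control period).
- ctrl.snapshot(name): name is "scene" or "side" or "wrist"; returns (picture, depth): 384x512x3 uint8, blue, green, red; 384x512 float32, mm along the optical axis (not along the pixel's ray), 0 where there is no reading.
- ctrl.calibration(name): a dict with "intrinsics" (3x3 intrinsics, pixels), "camera_from_world" (4x4, takes a point from world to camera coordinates). Camera axes: x right, y down, z forward; pixel columns grow to the right and rows downward; lengths in mm; the calibration is good to about 2 mm. A picture is of the moment at which its call begins: read the wrist's pose just before it. calibration takes no time and is no camera call; for the wrist camera it gives the pose at the moment of the call.
- ctrl.finish_job(): hands the job in, once; it reports no verdict.
The state is a dict: "clock": time; "q": joint angles; "dq": joint speeds; "effort": joint torques, N m; "tool_pos": TCP position; "tcp_rot": TCP orientation; "contact_force": force on the tool from outside, world axes, zero at the start; "torque": the same for the moment, N m; "opening": opening from 0.0 (shut) to 1.0 (fully open).
Only numpy, scipy, OpenCV 4.12 (cv2) and the standard library are available. Lean on these libraries where they do the work, as an engineer would, in place of code of your own. Each camera call takes 0.05 s, during which the arm holds its last target. There are 200 camera calls.

## Working session

There is one attempt and no reset: what is moved stays moved. The work goes in short steps, Python scripts to look and compute and a shell command to move; the robot and the scene stay as the last step left them, time stands still between calls to the robot, and variables do not carry over. Pictures are saved under pics/ and viewed, about 8 in all and at most 12, crops included, and the job is handed in when it is done.

```bash
mkdir -p pics
cat > h.py <<'E'
import numpy as np, cv2
from rig import ctrl
from scipy.spatial.transform import Rotation as R
def snap(n):
    c=ctrl.calibration(n); im,d=ctrl.snapshot(n)
    K=np.array(c["intrinsics"]);T=np.array(c["camera_from_world"])
    return im,d,K,T
def world(d,K,T):
    v,u=np.indices(d.shape)
    P=np.stack([(u-K[0,2])/K[0,0]*d,(v-K[1,2])/K[1,1]*d,d],-1)
    W=(P-T[:3,3])@T[:3,:3]
    W[d<=0]=np.nan
    return W
def proj(p,K,T):
    c=T[:3,:3]@np.array(p,float)+T[:3,3]; return (K@c/c[2])[:2]
E
python3 - <<'E'
from h import *
a,d,K,T=snap("scene"); b,d2,K2,T2=snap("side")
np.savez("s0.npz",a=a,d=d,K=K,T=T,b=b,d2=d2,K2=K2,T2=T2)
cv2.imwrite("pics/scene.png",cv2.resize(a,(800,600))); cv2.imwrite("pics/side.png",cv2.resize(b,(800,600)))
s=ctrl.sense(); print(s["clock"],s["tool_pos"],s["tcp_rot"],s["opening"])
print(R.from_rotvec(s["tcp_rot"]).as_matrix().round(3))
E
```

```text
0.1 [209.97639507 588.31565734 204.8811177 ] [-5.35858293e-01 -3.09543751e+00  1.75959280e-03] 0.9983840904637729
[[-0.942  0.336 -0.   ]
 [ 0.336  0.942 -0.001]
 [-0.    -0.001 -1.   ]]
```

View pics/scene.png

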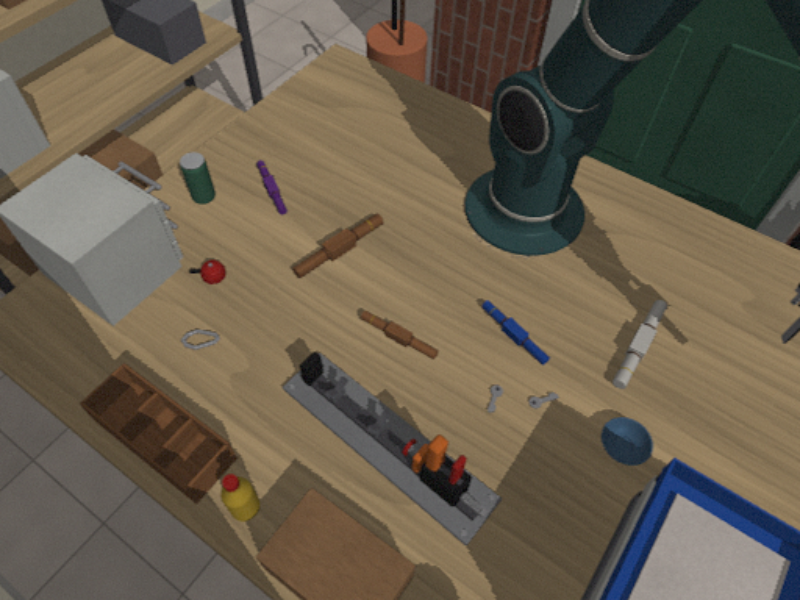

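View pics/side.png

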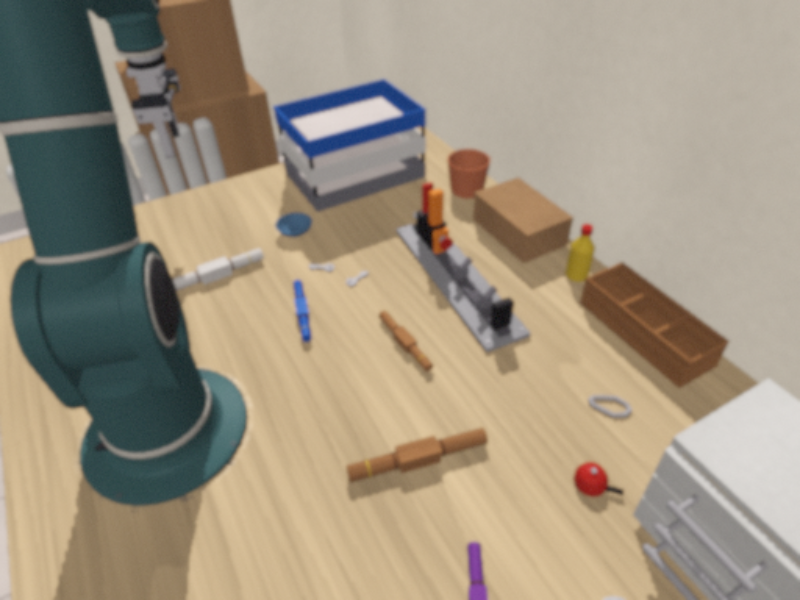

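Candidates (scene 800x600 pixels): large brown (338,243), small brown (398,333), purple (271,187), blue (515,332), white (640,343). I choose the small brown one. The clamp runs from its trigger at (458,470) to the end stop at (312,368). Next I measure both.

Run:
```python
from h import *
z=np.load("s0.npz")
for im,d,K,T,n in((z['a'],z['d'],z['K'],z['T'],'scene'),(z['b'],z['d2'],z['K2'],z['T2'],'side')):
    W=world(d,K,T); hsv=cv2.cvtColor(im,cv2.COLOR_BGR2HSV)
    # table level
    print(n,"cam",(-T[:3,:3].T@T[:3,3]).round())
    uv=(np.array([398,333]) if n=='scene' else np.array([405,341]))*0.64
    u,v=uv.astype(int); c=W[v,u]; print("spindle px world",c.round(1))
    r=np.hypot(W[...,0]-c[0],W[...,1]-c[1])
    tab=W[(r<200)&(np.abs(W[...,2])<6)]; print("table z",np.nanmedian(tab[:,2]))
    m=(r<110)&(W[...,2]>7)&(W[...,2]<40)
    lab=cv2.connectedComponents(m.astype(np.uint8))[1]; m=lab==lab[v,u]
    P=W[m]; ctr,sz,ang=cv2.minAreaRect(P[:,:2].astype(np.float32)); 
    q,w=np.linalg.eigh(np.cov(P[:,:2].T)); ax=w[:,1]; pr=(P[:,:2]-P[:,:2].mean(0))@ax
    print("rect",ctr,sz,"axis",ax,np.degrees(np.arctan2(ax[1],ax[0])),"maxz",np.percentile(P[:,2],98),m.sum(), "mid",P[:,:2].mean(0)+ax*(pr.max()+pr.min())/2)
    # colours of clamp parts
    H,S,V=hsv[...,0],hsv[...,1],hsv[...,2]
    reg=(W[...,2]>20)&(W[...,2]<200)
    for nm,px in(("stop",(312,368) if n=='scene' else (501,315)),("handle",(437,450) if n=='scene' else (436,205)),("trig",(458,470) if n=='scene' else (428,195))):
        u,v=(np.array(px)*.64).astype(int); print(nm,W[v,u].round(1),im[v,u])
```

```text
scene cam [ 989.  327. 1064.]
spindle px world [456.  -33.   26.1]
table z 0.059268602803992786
rect (450.3154296875, -35.62500762939453) (25.820690155029297, 170.5581817626953) axis [-0.04984965  0.99875673] 92.85735878470446 maxz 27.161346822188666 402 mid [452.99824882 -35.36767994]
stop [630.2 -97.1  78. ] [26 24 24]
handle [660.5 181.1 164. ] [ 31  85 162]
trig [662.3 221.9 154.3] [ 28  31 113]
side cam [  86. -714.  838.]
spindle px world [440.5 -49.5  26. ]
table z 0.5645566729015833
rect (446.43011474609375, -31.799827575683594) (25.617582321166992, 173.74334716796875) axis [-0.05098633  0.99869935] 92.92256882070218 maxz 27.179348546057003 360 mid [443.82622416 -31.94655304]
stop [ 612.1 -112.6   62.7] [26 25 25]
handle [641.7 165.5 138.2] [ 28  86 160]
trig [649.1 216.1 135.1] [ 30  51 140]
```

```bash
cat >> h.py <<'E'
def plan(p,yaw_y=None,n=None,turn_rows=None):
    """advise: rows to bring TCP to p with tool z down and tool y axis at world angle yaw_y (deg, mod 180)"""
    s=ctrl.sense(); M=R.from_rotvec(s["tcp_rot"]); d=np.array(p)-s["tool_pos"]
    m=M.as_matrix(); cur=np.degrees(np.arctan2(m[1,1],m[0,1]))
    if yaw_y is None: yaw_y=cur
    dy=(yaw_y-cur+90)%180-90
    g=np.array([np.cos(np.radians(cur+dy)),np.sin(np.radians(cur+dy)),0]); z=np.array([0,0,-1.]); G=R.from_matrix(np.c_[np.cross(g,z),g,z])
    rv=(M.inv()*G).as_rotvec()
    N=n or int(max(np.ceil(np.linalg.norm(d)/39),np.ceil(np.linalg.norm(np.degrees(rv))/5.9),1))
    print("pos",s["tool_pos"].round(1),"yaw",round(cur,2),"d",d.round(1),"dyaw",round(dy,2),"F",np.round(s["contact_force"],1),"open",round(s["opening"]*94,1),"t",round(s["clock"],2))
    for k in range(N):
        Rk=M*R.from_rotvec(rv*k/N)
        print((Rk.inv().apply(d/N)/40).round(3).tolist(),(np.degrees(rv)/N/6).round(3).tolist())
E
python3 -c "
from h import *
plan([520,20,330],2.9)"
```

```text
pos [210.  588.3 204.9] yaw 70.36 d [ 310.  -568.3  125.1] dyaw -67.46 F [0.9 0.2 0.5] open 93.8 t 0.1
[-0.71, -0.634, -0.183] [-0.001, 0.0, 0.661]
[-0.753, -0.583, -0.183] [-0.001, 0.0, 0.661]
[-0.791, -0.53, -0.183] [-0.001, 0.0, 0.661]
[-0.826, -0.474, -0.183] [-0.001, 0.0, 0.661]
[-0.857, -0.416, -0.183] [-0.001, 0.0, 0.661]
[-0.883, -0.355, -0.184] [-0.001, 0.0, 0.661]
[-0.906, -0.293, -0.184] [-0.001, 0.0, 0.661]
[-0.924, -0.23, -0.184] [-0.001, 0.0, 0.661]
[-0.938, -0.165, -0.184] [-0.001, 0.0, 0.661]
[-0.947, -0.1, -0.184] [-0.001, 0.0, 0.661]
[-0.951, -0.034, -0.184] [-0.001, 0.0, 0.661]
[-0.952, 0.032, -0.184] [-0.001, 0.0, 0.661]
[-0.947, 0.097, -0.184] [-0.001, 0.0, 0.661]
[-0.938, 0.163, -0.184] [-0.001, 0.0, 0.661]
[-0.925, 0.227, -0.184] [-0.001, 0.0, 0.661]
[-0.907, 0.291, -0.184] [-0.001, 0.0, 0.661]
[-0.884, 0.353, -0.184] [-0.001, 0.0, 0.661]
```

```bash
python3 -m inch '[[[-0.71,-0.63,-0.3],[0,0,0.66],1],[[-0.75,-0.58,-0.3],[0,0,0.66],1],[[-0.79,-0.53,-0.3],[0,0,0.66],1],[[-0.83,-0.47,-0.2],[0,0,0.66],1],[[-0.86,-0.42,-0.2],[0,0,0.66],1],[[-0.88,-0.36,-0.2],[0,0,0.66],1],[[-0.9,-0.3,-0.2],[0,0,0.66],1],[[-0.92,-0.23,-0.2],[0,0,0.66],1],[[-0.94,-0.17,-0.2],[0,0,0.66],1],[[-0.95,-0.1,-0.2],[0,0,0.66],1]]'
python3 -c "
from h import *
plan([520,20,330],2.9)"
```

```text
clock: 0.93
tool_pos: [389.2, 241.9, 295.5]
tcp_rot: [-1.575, -2.714, 0.015]
contact_force: [0.3, 0.1, 0.3]
opening: 1.004
pos [389.2 241.9 295.5] yaw 29.75 d [ 130.8 -221.9   34.5] dyaw -26.85 F [0.3 0.1 0.3] open 94.3 t 0.93
[-0.92, 0.011, -0.122] [-0.013, 0.005, 0.639]
[-0.917, 0.073, -0.123] [-0.013, 0.005, 0.639]
[-0.91, 0.134, -0.123] [-0.013, 0.005, 0.639]
[-0.899, 0.195, -0.123] [-0.013, 0.005, 0.639]
[-0.884, 0.255, -0.123] [-0.013, 0.005, 0.639]
[-0.865, 0.313, -0.123] [-0.013, 0.005, 0.639]
[-0.842, 0.371, -0.123] [-0.013, 0.005, 0.639]
```

```bash
python3 -m inch '[[[-0.95,0.01,-0.12],[0,0,0.66],1],[[-0.95,0.07,-0.12],[0,0,0.66],1],[[-0.95,0.13,-0.12],[0,0,0.66],1],[[-0.93,0.2,-0.12],[0,0,0.66],1],[[-0.91,0.26,-0.12],[0,0,0.66],1],[[-0.9,0.31,-0.12],[0,0,0.66],1],[[-0.87,0.37,-0.12],[0,0,0.66],1],[[0,0,0],[0,0,0],1],[[0,0,0],[0,0,0],1]]'
python3 - <<'E'
from h import *
plan([520,20,330],2.9,1)
a,d,K,T=snap("wrist"); np.savez("w1.npz",a=a,d=d,K=K,T=T)
cv2.imwrite("pics/w1.png",cv2.resize(a,(800,600)))
E
```

```text
clock: 1.68
tool_pos: [523.6, -12.3, 332.7]
tcp_rot: [2.225, 2.217, -0.013]
contact_force: [-0.6, 1.5, -0.6]
opening: 0.999
pos [523.6 -12.3 332.7] yaw -0.21 d [-3.6 32.3 -2.7] dyaw 3.11 F [-0.6  1.5 -0.6] open 93.9 t 1.68
[0.808, -0.092, 0.062] [-0.055, 0.056, -0.518]
```

View pics/w1.png

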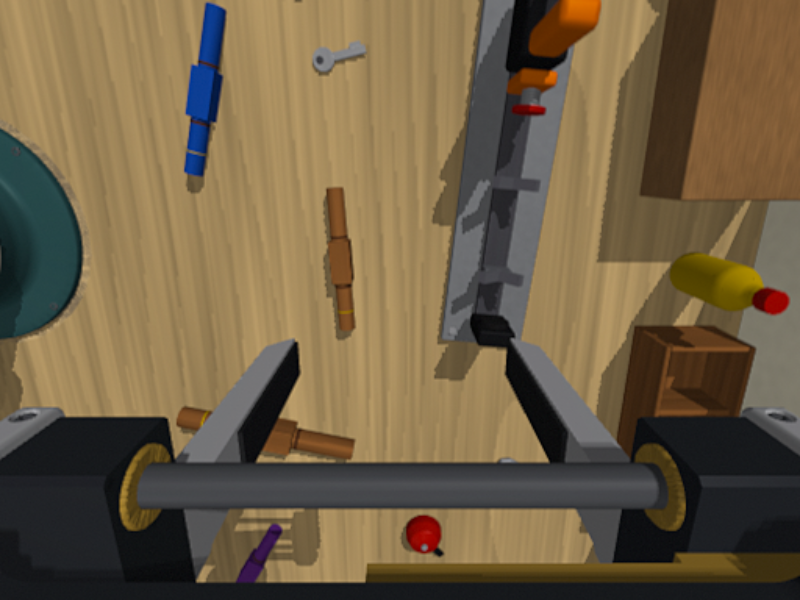

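The wrist view shows the small brown spindle (with its mend ring) at (340,258), the V rests near (515,185) and (495,278), the stop at (492,328) and the red pad at (530,110). I'll measure these from the depth image.

Run:
```python
from h import *
z=np.load("w1.npz"); a,d,K,T=[z[k] for k in('a','d','K','T')]
W=world(d,K,T); Z=W[...,2]
def fit(P,nm):
    xy=P[:,:2]; q,w=np.linalg.eigh(np.cov(xy.T)); ax=w[:,1]*np.sign(w[1,1]); n=np.array([-ax[1],ax[0]])
    c=xy.mean(0); l=(xy-c)@ax; t=(xy-c)@n
    print(nm,"mid",(c+ax*(np.percentile(l,99.5)+np.percentile(l,.5))/2+n*(t.max()+t.min())/2).round(1),"len",np.ptp(l).round(1),"wid",np.ptp(t).round(1),"ang",np.degrees(np.arctan2(ax[1],ax[0])).round(2),len(P)); return c,ax
def comp(m,px):
    lab=cv2.connectedComponents(m.astype(np.uint8))[1]; v,u=int(px[1]*.64),int(px[0]*.64); return lab==lab[v,u]
print("table",np.nanmedian(Z[250:270,120:180]),"z at spindle",W[165,217])
fit(W[comp((Z>7)&(Z<40),(340,258))],"spindle all")
fit(W[comp((Z>22)&(Z<40),(340,258))],"block top")
fit(W[comp((Z>15)&(Z<40),(340,258))],"spindle hi")
board=(Z>8)&(Z<17)&(W[...,0]>560)&(W[...,0]<760)&(W[...,1]>-160)&(W[...,1]<200); board=comp(board,(545,250))
c,ax=fit(W[board],"board visible")
# board edges: per row left/right extent for x
for yy in(-100,-50,0,50,100):
    s=W[board&(np.abs(W[...,1]-yy)<4)]; print(yy,s[:,0].min().round(1),s[:,0].max().round(1))
s=W[board]; print("board y min",np.percentile(s[:,1],.5))
hi=(Z>40)&(Z<72)&(W[...,0]>560)&(W[...,0]<720)&(W[...,1]>-95)&(W[...,1]<90)
n,l,st,ce=cv2.connectedComponentsWithStats(hi.astype(np.uint8))
for i in range(1,n):
    if st[i,4]>25: P=W[l==i]; fit(P,"hi%d px %s zmax %.1f"%(i,(ce[i]/.64).round(),P[:,2].max()))
st=(Z>60)&(W[...,1]<-70)&(W[...,0]>560)&(W[...,0]<720)&(W[...,1]>-160)&(Z<110)
fit(W[comp(st,(492,328))],"stop")
hsv=cv2.cvtColor(a,cv2.COLOR_BGR2HSV)
red=((hsv[...,0]<6)|(hsv[...,0]>174))&(hsv[...,1]>170)&(W[...,0]>600)&(W[...,1]>0)
P=W[red]; print("pad",P.min(0).round(1),P.max(0).round(1),np.median(P,0).round(1),len(P))
```

```text
table 379.7620328580369 z at spindle [450.35536586 -28.31308892  23.29744315]
spindle all mid [450.5 -33.8] len 170.3 wid 24.3 ang 92.73 1084
block top mid [450.6 -35. ] len 52.8 wid 24.0 ang 92.76 339
spindle hi mid [450.5 -34. ] len 170.3 wid 24.3 ang 92.64 1004
board visible mid [nan nan] len nan wid nan ang nan 189937
-100 26.2 1318.7
-50 67.6 1318.1
0 84.1 1318.1
50 74.5 911.2
100 76.8 898.0
board y min nan
hi1 px [516. 183.] zmax 66.5 mid [639.2  56.1] len 47.8 wid 11.9 ang 174.68 236
hi2 px [500. 277.] zmax 66.5 mid [630.2 -43.5] len 47.8 wid 12.4 ang 174.52 238
hi3 px [491. 320.] zmax 71.9 mid [623.7 -91.8] len 32.2 wid 6.0 ang 0.88 91
stop mid [ 623.6 -101.7] len 40.2 wid 26.5 ang 3.06 390
pad [629.8 121.1  49.3] [664.4 162.5  79.3] [641.5 123.7  73.3] 118
```

```bash
python3 -c "
from h import *
plan([450.5,-34,90],2.7)"
```

```text
pos [523.5 -12.5 332.7] yaw -0.22 d [ -73.   -21.5 -242.7] dyaw 2.92 F [-0.8 -0.6 -0.7] open 94.0 t 1.73
[-0.072, -0.256, 0.869] [-0.008, 0.008, -0.069]
[-0.071, -0.257, 0.868] [-0.008, 0.008, -0.069]
[-0.07, -0.258, 0.868] [-0.008, 0.008, -0.069]
[-0.069, -0.259, 0.868] [-0.008, 0.008, -0.069]
[-0.068, -0.26, 0.868] [-0.008, 0.008, -0.069]
[-0.067, -0.262, 0.867] [-0.008, 0.008, -0.069]
[-0.066, -0.263, 0.867] [-0.008, 0.008, -0.069]
```

```bash
python3 -m inch '[[[-0.08,-0.28,0.88],[0,0,-0.09],1],[[-0.08,-0.27,0.88],[0,0,-0.08],1],[[-0.07,-0.27,0.88],[0,0,-0.08],0.8],[[-0.07,-0.27,0.88],[0,0,-0.08],0.7],[[-0.07,-0.27,0.88],[0,0,-0.08],0.6],[[-0.07,-0.27,0.88],[0,0,-0.08],0.6],[[-0.07,-0.27,0.88],[0,0,-0.08],0.6],[[0,0,0],[0,0,0],0.6]]'
python3 - <<'E'
from h import *
plan([450.5,-34,5],2.7,3)
a,d,K,T=snap("wrist"); 
cv2.imwrite("pics/w2.png",a)
E
```

```text
clock: 2.4
tool_pos: [441.9, -28.9, 78.3]
tcp_rot: [2.136, 2.302, -0.004]
contact_force: [-1.0, -0.4, -0.4]
opening: 0.619
pos [441.9 -28.9  78.3] yaw 4.28 d [  8.6  -5.1 -73.3] dyaw -1.58 F [-1.  -0.4 -0.4] open 58.2 t 2.4
[-0.046, 0.069, 0.611] [-0.004, 0.009, 0.088]
[-0.046, 0.069, 0.611] [-0.004, 0.009, 0.088]
[-0.046, 0.069, 0.611] [-0.004, 0.009, 0.088]
```

View pics/w2.png

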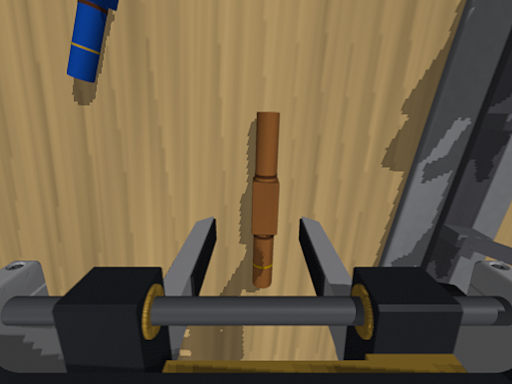

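The close view confirms the small brown spindle (block at about (265,205)), lying between the fingers.

```bash
python3 -m inch '[[[-0.1,0.15,0.4],[0,0,0.17],0.6],[[-0.03,0.05,0.4],[0,0,0.08],0.6],[[0,0,0.3],[0,0,0],0.6],[[0,0,0],[0,0,0],0.6]]'
python3 -c "
from h import *
plan([450.5,-34,5],2.7,2)"
```

```text
clock: 2.78
tool_pos: [458.9, -29.7, 42.0]
tcp_rot: [2.159, 2.274, 0.011]
contact_force: [-0.9, -0.5, -0.8]
opening: 0.604
pos [458.9 -29.7  42. ] yaw 2.98 d [ -8.4  -4.3 -37. ] dyaw -0.28 F [-0.9 -0.5 -0.8] open 56.7 t 2.78
[-0.048, -0.111, 0.461] [0.044, -0.001, 0.023]
[-0.048, -0.109, 0.462] [0.044, -0.001, 0.023]
```

```bash
python3 -m inch '[[[-0.05,-0.1,0.2],[0.04,0,0.03],0.6],[[0,0,0],[0,0,0],0.6],[[0,0,0],[0,0,0],0.6]]'
python3 -c "
from h import *
plan([450.5,-34,5],2.7,2)"
```

```text
clock: 3.03
tool_pos: [457.1, -30.9, 36.3]
tcp_rot: [2.161, 2.274, 0.011]
contact_force: [-0.1, 1.2, -0.5]
opening: 0.597
pos [457.1 -30.9  36.3] yaw 2.92 d [ -6.6  -3.1 -31.3] dyaw -0.22 F [-0.1  1.2 -0.5] open 56.1 t 3.03
[-0.036, -0.087, 0.39] [0.039, -0.006, 0.018]
[-0.035, -0.085, 0.391] [0.039, -0.006, 0.018]
```

```bash
python3 -m inch '[[[-0.07,-0.14,0.3],[0.04,0,0.02],0.6],[[-0.03,-0.07,0.3],[0.04,0,0],0.6],[[0,0,0],[0,0,0],0.6]]'
python3 -c "
from h import *
plan([450.5,-34,5],2.7,1)"
```

```text
clock: 3.28
tool_pos: [450.4, -34.6, 13.5]
tcp_rot: [2.165, 2.276, 0.006]
contact_force: [-1.2, 0.3, 0.3]
opening: 0.603
pos [450.4 -34.6  13.5] yaw 2.87 d [ 0.1  0.6 -8.5] dyaw -0.17 F [-1.2  0.3  0.3] open 56.7 t 3.28
[0.014, 0.003, 0.212] [0.031, -0.022, 0.028]
```

```bash
python3 -m inch '[[[0,0,0.25],[0.03,0,0],0.6],[[0,0,0],[0,0,0],0.3],[[0,0,0],[0,0,0],0.15],[[0,0,0],[0,0,0],0.15],[[0,0,0],[0,0,0],0.15],[[0,0,0],[0,0,0],0.15]]' 20
python3 -c "
from h import *
plan([450.5,-34,5],2.7,1)"
```

```text
clock: 3.78
tool_pos: [451.4, -34.4, 3.4]
tcp_rot: [-2.164, -2.275, -0.003]
contact_force: [0.9, -0.0, 0.1]
opening: 0.283
pos [451.4 -34.4   3.4] yaw 2.87 d [-0.9  0.4  1.6] dyaw -0.17 F [ 0.9 -0.   0.1] open 26.6 t 3.78
[0.011, -0.022, -0.039] [0.004, -0.023, 0.028]
```

```bash
python3 -m inch '[[[0,0,0],[0,0,0],0.1],[[0,0,0],[0,0,0],0.1],[[0,0,-0.5],[0,0,0],0.1],[[0,0,-0.8],[0,0,0],0.1],[[0,0,-0.9],[0,0,0],0.1],[[0,0,-0.6],[0,0,0],0.1],[[0,0,0],[0,0,0],0.1]]' 20
python3 -c "
from h import *
plan([634.7,6.3,130],-5.2,8)"
```

```text
clock: 4.37
tool_pos: [449.9, -35.5, 119.3]
tcp_rot: [-2.164, -2.272, 0.003]
contact_force: [0.6, -0.0, 0.1]
opening: 0.256
pos [449.9 -35.5 119.3] yaw 2.79 d [184.8  41.8  10.7] dyaw -7.99 F [ 0.6 -0.   0.1] open 24.0 t 4.37
[0.102, 0.583, -0.035] [-0.005, -0.001, 0.166]
[0.112, 0.581, -0.035] [-0.005, -0.001, 0.166]
[0.123, 0.579, -0.035] [-0.005, -0.001, 0.166]
[0.133, 0.577, -0.035] [-0.005, -0.001, 0.166]
[0.143, 0.575, -0.034] [-0.005, -0.001, 0.166]
[0.153, 0.572, -0.034] [-0.005, -0.001, 0.166]
[0.163, 0.569, -0.034] [-0.005, -0.001, 0.166]
[0.172, 0.566, -0.034] [-0.005, -0.001, 0.166]
```

```bash
python3 -m inch '[[[0.1,0.58,-0.05],[0,0,0.17],0.1],[[0.11,0.58,-0.04],[0,0,0.17],0.1],[[0.12,0.58,-0.04],[0,0,0.17],0.1],[[0.13,0.58,-0.04],[0,0,0.17],0.1],[[0.14,0.58,-0.04],[0,0,0.17],0.1],[[0.15,0.57,-0.04],[0,0,0.17],0.1],[[0.16,0.57,-0.03],[0,0,0.17],0.1],[[0,0,0],[0,0,0],0.1],[[0,0,0],[0,0,0],0.1]]'
python3 - <<'E'
from h import *
plan([634.7,6.3,80],-5.2,3)
a,d,K,T=snap("wrist"); np.savez("w3.npz",a=a,d=d,K=K,T=T)
cv2.imwrite("pics/w3.png",a)
E
```

```text
clock: 5.12
tool_pos: [618.2, 3.6, 130.1]
tcp_rot: [-2.305, -2.127, -0.004]
contact_force: [-0.5, -0.1, -1.7]
opening: 0.253
pos [618.2   3.6 130.1] yaw -4.59 d [ 16.5   2.7 -50.1] dyaw -0.61 F [-0.5 -0.1 -1.7] open 23.8 t 5.12
[0.031, 0.136, 0.418] [-0.008, -0.017, 0.034]
[0.032, 0.135, 0.418] [-0.008, -0.017, 0.034]
[0.034, 0.135, 0.418] [-0.008, -0.017, 0.034]
```

View pics/w3.png

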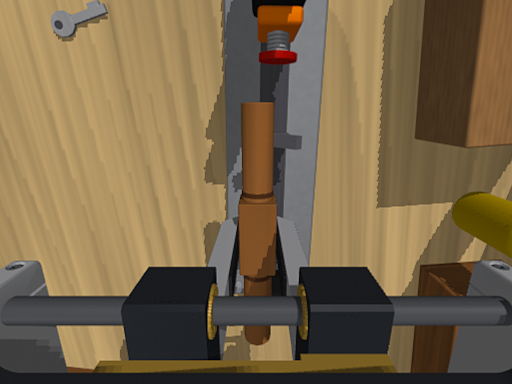

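The spindle is held straight by its block, near end at (258,103). One V rest shows at (290,142), and the pad at (278,57). I'll check how it sits in the grip.

```bash
cat > sp.py <<'E'
from h import *
def spin(W,d0,zlo,x0=560,x1=700):
    m=(W[...,2]>zlo)&(W[...,0]>x0)&(W[...,0]<x1)
    return m
E
python3 - <<'E'
from h import *
z=np.load("w3.npz"); a,d,K,T=[z[k] for k in('a','d','K','T')]
W=world(d,K,T); hsv=cv2.cvtColor(a,cv2.COLOR_BGR2HSV); v,u=np.indices(d.shape)
m=(u>225)&(u<292)&(v>95)&(v<275)&(W[...,2]>115)&(hsv[...,1]>90)
P=W[m]; print(len(P),"end y",P[:,1].max().round(1))
for y0 in range(0,100,10):
    s=P[np.abs(P[:,1]-y0)<5]
    if len(s): print(y0,((s[:,0].min()+s[:,0].max())/2).round(1),(np.ptp(s[:,0])).round(1),s[:,2].max().round(1))
r=(W[...,2]>55)&(W[...,2]<70)&(W[...,1]>30)&(W[...,1]<80)&(W[...,0]>600)&(W[...,0]<670)
P=W[r]; print("rest",P.min(0).round(1),P.max(0).round(1))
r=(hsv[...,1]>170)&((hsv[...,0]<6)|(hsv[...,0]>174))&(W[...,1]>90)&(W[...,0]>600); P=W[r]; print("pad",P.min(0),P.max(0))
E
```

```text
5938 end y 89.6
0 618.9 24.7 180.2
10 619.7 26.2 166.1
20 620.6 23.8 151.7
30 621.1 23.7 151.3
40 621.8 19.9 149.2
50 622.9 20.3 149.5
60 623.7 20.1 149.1
70 624.5 19.6 149.4
80 625.0 19.9 149.6
90 625.6 19.3 149.4
rest [645.2  48.6  55. ] [662.8  60.9  66.8]
pad [630.06343557 121.07205755  20.75494505] [660.09560315 139.1078303   78.79509944]
```

```bash
python3 -m inch '[[[0.03,0.25,0.35],[0,0,0.06],0.1],[[0.02,0.15,0.35],[0,0,0.04],0.1],[[0,0.05,0.2],[0,0,0],0.1],[[0,0,0],[0,0,0],0.1],[[0,0,0],[0,0,0],0.1]]'
python3 -c "
from h import *
plan([634.2,5,72],-5.2,1)"
```

```text
clock: 5.58
tool_pos: [634.1, 3.8, 91.4]
tcp_rot: [-2.315, -2.113, -0.002]
contact_force: [-0.0, -1.0, -0.0]
opening: 0.254
pos [634.1   3.8  91.4] yaw -5.22 d [  0.1   1.2 -19.4] dyaw 0.02 F [-0. -1. -0.] open 23.9 t 5.58
[0.026, 0.001, 0.486] [-0.042, -0.058, -0.004]
```

```bash
python3 -m inch '[[[0.03,0,0.35],[-0.03,-0.05,0],0.1],[[0.01,0,0.25],[0,0,0],0.1],[[0,0,0],[0,0,0],0.1]]'
python3 -c "
from h import *
plan([634.2,5,53],-5.2,1)"
```

```text
clock: 5.83
tool_pos: [633.7, 5.1, 67.9]
tcp_rot: [-2.32, -2.117, -0.001]
contact_force: [-0.2, -0.0, -0.8]
opening: 0.252
pos [633.7   5.1  67.9] yaw -5.24 d [  0.5  -0.1 -14.9] dyaw 0.04 F [-0.2 -0.  -0.8] open 23.7 t 5.83
[-0.002, 0.012, 0.372] [-0.002, -0.011, -0.007]
```

```bash
python3 -m inch '[[[0,0.01,0.2],[0,0,0],0.1],[[0,0,0.1],[0,0,0],0.1],[[0,0,0],[0,0,0],0.1]]'
python3 -c "
from h import *
plan([634.2,5,53],-5.2,1)"
```

```text
clock: 6.08
tool_pos: [634.2, 4.9, 56.0]
tcp_rot: [-2.32, -2.117, -0.002]
contact_force: [-0.7, 0.2, -0.6]
opening: 0.254
pos [634.2   4.9  56. ] yaw -5.24 d [-0.   0.1 -3. ] dyaw 0.04 F [-0.7  0.2 -0.6] open 23.8 t 6.08
[0.002, -0.001, 0.074] [0.005, -0.016, -0.007]
```

```bash
python3 -m inch '[[[0,0,0.08],[0,0,0],0.1],[[0,0,0.03],[0,0,0],0.1],[[0,0,0],[0,0,0],0.1]]'
python3 -c "
from h import *
plan([634.2,5,53],-5.2,1)"
```

```text
clock: 6.33
tool_pos: [634.1, 4.8, 53.6]
tcp_rot: [-2.32, -2.116, -0.004]
contact_force: [0.2, 0.5, -0.3]
opening: 0.252
pos [634.1   4.8  53.6] yaw -5.26 d [ 0.1  0.2 -0.6] dyaw 0.06 F [ 0.2  0.5 -0.3] open 23.7 t 6.33
[0.006, 0.001, 0.014] [0.001, -0.029, -0.01]
```

```bash
python3 -m inch '[[[0,0,0.05],[0,0,0],0.1],[[0,0,0],[0,0,0],0.1]]'; python3 -m inch '[[[0,0,0.05],[0,0,0],0.1],[[0,0,0],[0,0,0],0.1]]'
```

```text
clock: 6.5
tool_pos: [634.4, 4.7, 53.3]
tcp_rot: [-2.32, -2.115, -0.006]
contact_force: [0.6, 0.1, 0.2]
opening: 0.252
clock: 6.67
tool_pos: [634.7, 4.7, 52.9]
tcp_rot: [-2.32, -2.115, -0.007]
contact_force: [-0.4, -1.0, -1.6]
opening: 0.254
```

```bash
python3 -m inch '[[[0,0,0],[0,0,0],0.3],[[0,0,0],[0,0,0],0.4],[[0,0,0],[0,0,0],0.5],[[0,0,0],[0,0,0],0.5],[[0,0,0],[0,0,0],0.5],[[0,0,-0.3],[0,0,0],0.5],[[0,0,-0.6],[0,0,0],0.5],[[0,0,-0.9],[0,0,0],0.5],[[0,0,-1],[0,0,0],1],[[0,0,-1],[0,0,0],1]]'; python3 -m inch '[[[0,0,-1],[0,0,0],1],[[0,0,-0.8],[0,0,0],1],[[0,0,0],[0,0,0],1],[[0,0,0],[0,0,0],1]]'
python3 - <<'E'
from h import *
a,d,K,T=snap("wrist"); np.savez("w4.npz",a=a,d=d,K=K,T=T)
b,d2,K2,T2=snap("side"); np.savez("side4.npz",a=b,d=d2,K=K2,T=T2)
v,u=proj([640,60,60],K2,T2)[::-1].astype(int); u=max(100,min(u,400)); v=max(80,min(v,300))
c=cv2.resize(b[v-75:v+75,u-100:u+100],(400,300),interpolation=cv2.INTER_CUBIC)
cv2.imwrite("pics/w4.png",np.hstack([cv2.resize(a,(400,300)),c]))
W=world(d,K,T); hsv=cv2.cvtColor(a,cv2.COLOR_BGR2HSV)
m=(W[...,2]>64)&(W[...,2]<90)&(W[...,0]>600)&(W[...,0]<670)&(W[...,1]>-82)&(W[...,1]<100)
P=W[m]; print(len(P),"y",P[:,1].min().round(1),P[:,1].max().round(1))
for y0 in range(-80,100,15):
    s=P[np.abs(P[:,1]-y0)<4]
    if len(s): print(y0,((s[:,0].min()+s[:,0].max())/2).round(1),np.ptp(s[:,0]).round(1),np.percentile(s[:,2],97).round(1))
for nm,lo in(("orange",(5,20)),):
    pass
H,S,V=cv2.split(hsv)
red=(S>150)&((H<6)|(H>174))&(W[...,1]>95)&(W[...,0]>600)&(W[...,0]<720); P=W[red]
for z0,z1 in((30,83),(85,175)):
    Q=P[(P[:,2]>z0)&(P[:,2]<z1)]; 
    if len(Q): print("red",z0,Q.min(0).round(1),Q.max(0).round(1),len(Q))
og=(S>150)&(H>7)&(H<20)&(W[...,2]>150)&(W[...,1]>95); P=W[og]
if len(P): print("handle top",P.min(0).round(1),P.max(0).round(1))
E
```

```text
clock: 7.5
tool_pos: [630.5, 3.3, 204.8]
tcp_rot: [-2.316, -2.11, 0.01]
contact_force: [0.9, -0.9, 0.4]
opening: 0.604
clock: 7.83
tool_pos: [632.6, 1.6, 293.0]
tcp_rot: [-2.324, -2.113, -0.007]
contact_force: [0.6, -0.8, -0.9]
opening: 0.885
1603 y -79.2 89.6
-80 627.3 17.6 71.9
-65 628.5 17.9 71.9
-50 630.8 40.7 71.6
-35 625.8 28.5 72.2
-20 632.9 22.6 74.6
-5 634.0 22.8 74.9
10 634.7 24.3 74.6
25 636.2 24.3 75.3
40 637.6 18.3 73.0
55 639.2 41.0 71.9
70 640.4 17.9 72.1
85 641.8 17.7 72.4
red 30 [630.4 120.9  62.8] [659.4 128.8  79.1] 124
handle top [634.9 165.6 150. ] [664.8 187.3 166.2]
```

View pics/w4.png

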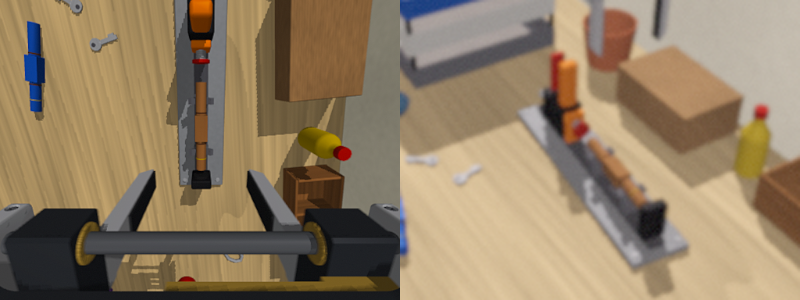

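The spindle is seated: axis z is about 62 and its near end is at y 89.6. In the left picture it lies between the pad and the stop at (200,60)-(200,180). Next I go to the trigger, turning the tool 90°.

```bash
python3 -c "
from h import *
print(ctrl.sense()['q'])
plan([651.8,195.5,250],84.6)"
```

```text
[-0.49563937  0.41742232  0.61994518  1.50426829 -0.25031682  1.29774615
  0.05556451]
pos [632.5   1.6 291.7] yaw -5.47 d [ 19.3 193.9 -41.7] dyaw -89.93 F [-0.1  0.  -1.4] open 91.0 t 7.93
[0.304, 0.001, 0.066] [-0.001, -0.002, 0.937]
[0.303, -0.029, 0.066] [-0.001, -0.002, 0.937]
[0.299, -0.058, 0.066] [-0.001, -0.002, 0.937]
[0.292, -0.087, 0.066] [-0.001, -0.002, 0.937]
[0.282, -0.115, 0.066] [-0.001, -0.002, 0.937]
[0.269, -0.143, 0.066] [-0.001, -0.002, 0.937]
[0.254, -0.168, 0.066] [-0.001, -0.002, 0.937]
[0.236, -0.192, 0.066] [-0.001, -0.002, 0.937]
[0.216, -0.214, 0.066] [-0.001, -0.002, 0.937]
[0.194, -0.235, 0.066] [-0.001, -0.002, 0.937]
[0.17, -0.252, 0.065] [-0.001, -0.002, 0.937]
[0.145, -0.268, 0.065] [-0.001, -0.002, 0.937]
[0.118, -0.281, 0.065] [-0.001, -0.002, 0.937]
[0.09, -0.291, 0.065] [-0.001, -0.002, 0.937]
[0.061, -0.298, 0.065] [-0.001, -0.002, 0.937]
[0.031, -0.303, 0.065] [-0.001, -0.002, 0.937]
```

```bash
python3 -c "
from h import *
plan([651.8,195.5,250],84.4)"
```

```text
pos [632.5   1.6 291.7] yaw -5.47 d [ 19.3 193.9 -41.7] dyaw 89.87 F [-0.1  0.  -1.4] open 91.0 t 7.93
[0.304, 0.001, 0.066] [0.002, -0.001, -0.936]
[0.303, 0.031, 0.066] [0.002, -0.001, -0.936]
[0.298, 0.06, 0.066] [0.002, -0.001, -0.936]
[0.291, 0.089, 0.066] [0.002, -0.001, -0.936]
[0.281, 0.117, 0.066] [0.002, -0.001, -0.936]
[0.268, 0.144, 0.066] [0.002, -0.001, -0.936]
[0.253, 0.17, 0.066] [0.002, -0.001, -0.936]
[0.235, 0.194, 0.066] [0.002, -0.001, -0.936]
[0.215, 0.216, 0.066] [0.002, -0.001, -0.936]
[0.193, 0.236, 0.066] [0.002, -0.001, -0.936]
[0.169, 0.253, 0.066] [0.002, -0.001, -0.936]
[0.143, 0.269, 0.066] [0.002, -0.001, -0.936]
[0.116, 0.281, 0.066] [0.002, -0.001, -0.936]
[0.088, 0.292, 0.065] [0.002, -0.001, -0.936]
[0.059, 0.299, 0.065] [0.002, -0.001, -0.936]
[0.029, 0.303, 0.065] [0.002, -0.001, -0.936]
```

```bash
python3 -m inch '[[[0.3,0,0.06],[0,0,-0.94],1],[[0.3,0.03,0.06],[0,0,-0.94],1],[[0.3,0.06,0.06],[0,0,-0.94],1],[[0.29,0.09,0.06],[0,0,-0.94],1],[[0.28,0.12,0.06],[0,0,-0.94],1],[[0.27,0.14,0.06],[0,0,-0.94],1],[[0.25,0.17,0.06],[0,0,-0.94],1],[[0.24,0.19,0.06],[0,0,-0.94],1],[[0.22,0.22,0.06],[0,0,-0.94],1],[[0.19,0.24,0.06],[0,0,-0.94],1]]'
python3 -c "
from h import *
print(ctrl.sense()['q'])
plan([651.8,195.5,250],84.8)"
```

```text
clock: 8.77
tool_pos: [636.9, 124.4, 254.2]
tcp_rot: [-0.991, -2.964, 0.013]
contact_force: [0.2, -0.6, -0.4]
opening: 0.997
[-0.50252325  0.4531179   0.37209734  1.48561561 -0.16830899  1.25304052
  0.81631224]
pos [636.9 124.4 254.2] yaw 53.02 d [14.9 71.1 -4.2] dyaw 31.78 F [ 0.2 -0.6 -0.4] open 93.7 t 8.77
[0.129, 0.274, 0.015] [-0.015, -0.026, -0.883]
[0.103, 0.285, 0.016] [-0.015, -0.026, -0.883]
[0.076, 0.293, 0.016] [-0.015, -0.026, -0.883]
[0.049, 0.299, 0.016] [-0.015, -0.026, -0.883]
[0.021, 0.302, 0.017] [-0.015, -0.026, -0.883]
[-0.007, 0.303, 0.017] [-0.015, -0.026, -0.883]
```

```bash
python3 -m inch '[[[0.13,0.28,0],[-0.01,-0.03,-0.95],1],[[0.1,0.29,0],[-0.01,-0.03,-0.95],1],[[0.08,0.3,0],[-0.01,-0.03,-0.95],1],[[0.05,0.3,0],[-0.01,-0.03,-0.95],1],[[0.02,0.3,0],[0,0,-0.95],1],[[0,0.3,0],[0,0,-0.8],1],[[0,0,0],[0,0,0],1],[[0,0,0],[0,0,0],1]]'
python3 -c "
from h import *
plan([651.8,195.5,230],84.8,2)"
```

```text
clock: 9.43
tool_pos: [644.2, 201.3, 240.1]
tcp_rot: [-0.044, -3.117, 0.017]
contact_force: [-0.4, -0.9, 0.1]
opening: 1.001
pos [644.2 201.3 240.1] yaw 88.4 d [  7.6  -5.8 -10.1] dyaw -3.6 F [-0.4 -0.9  0.1] open 94.1 t 9.43
[-0.099, -0.069, 0.125] [-0.056, -0.114, 0.299]
[-0.1, -0.067, 0.126] [-0.056, -0.114, 0.299]
```

```bash
python3 -m inch '[[[-0.13,-0.09,0.15],[-0.06,-0.13,0.33],1],[[-0.1,-0.07,0.12],[-0.06,-0.12,0.3],1],[[0,0,0],[0,0,0],1],[[0,0,0],[0,0,0],1]]'
python3 - <<'E'
from h import *
plan([651.8,195.5,116],84.8,4)
a,d,K,T=snap("wrist"); cv2.imwrite("pics/w5.png",a)
W=world(d,K,T); H,S,V=cv2.split(cv2.cvtColor(a,cv2.COLOR_BGR2HSV))
for nm,m in(("red",(S>150)&((H<6)|(H>174))),("orange",(S>150)&(H>7)&(H<20))):
    m=m&(W[...,2]>145)&(W[...,2]<175)&(abs(W[...,1]-200)<60); P=W[m]; 
    if len(P): print(nm,P.min(0).round(1),P.max(0).round(1),len(P))
E
```

```text
clock: 9.77
tool_pos: [652.2, 191.1, 226.3]
tcp_rot: [-0.171, -3.137, 0.002]
contact_force: [-0.8, -0.3, -0.3]
opening: 1.0
pos [652.2 191.1 226.3] yaw 83.76 d [  -0.4    4.4 -110.3] dyaw 1.04 F [-0.8 -0.3 -0.3] open 94.0 t 9.77
[0.006, 0.028, 0.689] [-0.003, 0.0, -0.043]
[0.006, 0.028, 0.689] [-0.003, 0.0, -0.043]
[0.005, 0.028, 0.689] [-0.003, 0.0, -0.043]
[0.005, 0.027, 0.689] [-0.003, 0.0, -0.043]
red [641.  212.6 145.1] [665.  225.7 161. ] 337
orange [634.7 167.2 145. ] [664.7 215.4 166. ] 726
```

View pics/w5.png

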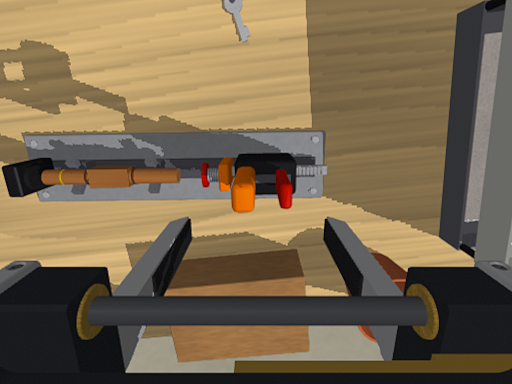

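The handle (243,190) and trigger (285,190) are centred between the fingers, and the spindle sits in its rests at left (110,178). Descending.

```bash
python3 -m inch '[[[0.01,0.06,0.5],[0,0,-0.08],1],[[0.01,0.04,0.6],[0,0,-0.05],1],[[0,0.03,0.6],[0,0,-0.03],1],[[0,0.01,0.5],[0,0,0],1],[[0,0,0.2],[0,0,0],1],[[0,0,0],[0,0,0],1],[[0,0,0],[0,0,0],1]]'
python3 -c "
from h import *
plan([651.8,195.5,116],84.8,1)"
```

```text
clock: 10.4
tool_pos: [653.2, 196.4, 130.5]
tcp_rot: [0.146, 3.135, -0.0]
contact_force: [0.7, -0.3, -0.0]
opening: 0.994
pos [653.2 196.4 130.5] yaw 84.68 d [ -1.4  -0.9 -14.5] dyaw 0.12 F [ 0.7 -0.3 -0. ] open 93.5 t 10.4
[0.033, -0.025, 0.363] [0.001, 0.03, -0.02]
```

```bash
cat >> h.py <<'E'
MID=np.array([634.7,6.3]); CX=np.array([-0.0898,-0.996])
def st():
    s=ctrl.sense(); p=s["tool_pos"]; e=p[:2]-MID
    m=R.from_rotvec(s["tcp_rot"]).as_matrix()
    print("c %.1f lat %.1f z %.1f yaw %.1f tilt %.2f F %s Fcx %.1f open %.1f t %.2f"%(183+e@CX, e@np.array([-CX[1],CX[0]]),p[2],np.degrees(np.arctan2(m[1,1],m[0,1])),np.degrees(np.arccos(-m[2,2])),np.round(s["contact_force"],1),s["contact_force"][:2]@CX,s["opening"]*94,s["clock"]))
E
python3 -m inch '[[[0.03,-0.03,0.3],[0,0.03,0],1],[[0,-0.1,0.1],[0,0,0],1],[[0,-0.1,0],[0,0,0],1],[[0,-0.1,0],[0,0,0],1],[[0,0,0],[0,0,0],1],[[0,0,0],[0,0,0],1]]' >/dev/null
python3 -c "
from h import *
st()"
```

```text
c 6.6 lat 2.0 z 117.4 yaw 84.6 tilt 0.28 F [0.2 0.4 1.4] Fcx -0.4 open 94.1 t 10.90
```

```bash
python3 -m inch '[[[0.03,-0.1,0],[0,0,0],1],[[0.02,-0.1,0],[0,0,0],1],[[0,-0.1,0],[0,0,0],1]]' >/dev/null
python3 -c "
from h import *
st()"; python3 -m inch '[[[0,-0.1,0],[0,0,0],1]]' >/dev/null;python3 -c "
from h import *
st()"
```

```text
c 16.7 lat 0.0 z 118.1 yaw 84.7 tilt 0.46 F [ 3.4  7.3 -4.9] Fcx -7.6 open 93.6 t 11.15
c 19.5 lat -0.1 z 118.2 yaw 84.8 tilt 0.56 F [ 3.9  8.9 -5.8] Fcx -9.2 open 93.9 t 11.23
```

```bash
python3 -m inch '[[[0,-0.1,0.01],[0,0,0],1]]' >/dev/null
python3 -c "
from h import *
st()"; python3 -m inch '[[[0,-0.07,0.01],[0,0,0],1]]' >/dev/null;python3 -c "
from h import *
st()"; python3 -m inch '[[[0,-0.05,0.01],[0,0,0],1]]' >/dev/null;python3 -c "
from h import *
st()"
```

```text
c 22.1 lat 0.0 z 118.0 yaw 84.9 tilt 0.69 F [ 3.7  9.3 -0.9] Fcx -9.6 open 93.8 t 11.32
c 23.6 lat 0.1 z 117.9 yaw 84.9 tilt 0.82 F [ 2.7  9.2 -1.5] Fcx -9.4 open 94.4 t 11.40
c 24.2 lat 0.2 z 117.8 yaw 85.0 tilt 0.96 F [ 2.9  8.7 -1.6] Fcx -9.0 open 94.0 t 11.48
```

```bash
cat >> h.py <<'E'
def pad(names=("wrist","side")):
    for n in names:
        a,d,K,T=snap(n); W=world(d,K,T); H,S,V=cv2.split(cv2.cvtColor(a,cv2.COLOR_BGR2HSV))
        e=W[...,:2]-MID; cx=183+e@CX; lat=e@np.array([-CX[1],CX[0]]); reg=(abs(lat)<25)&(cx>30)&(cx<285)
        red=(S>130)&((H<6)|(H>174))&reg&(cx<150)&(W[...,2]>40)&(W[...,2]<85)
        jb=(S>150)&(H>6)&(H<18)&reg&(W[...,2]>74)&(W[...,2]<86)&(cx<110)
        br=(H>4)&(H<18)&(S>80)&reg&(W[...,2]>60)&(W[...,2]<80)&(cx>90)
        f=lambda m:(np.percentile(cx[m],[2,98]).round(1).tolist(),int(m.sum())) if m.sum()>5 else None
        print(n,"pad",f(red),"jawtop",f(jb),"brown",f(br))
E
python3 -m inch '[[[0,0.12,0],[0.05,0.05,0],1],[[0,0.12,0],[0.05,0.05,0],1],[[0,0.12,0],[0,0,0],1],[[0,0.12,0],[0,0,0],1],[[0,0,0],[0,0,0],1]]' >/dev/null
python3 -c "
from h import *
plan([651,184,116],84.8,1)
st(); pad()"
```

```text
pos [650.6 185.8 118.4] yaw 85.05 d [ 0.4 -1.8 -2.4] dyaw -0.25 F [0.4 0.4 0.5] open 94.3 t 11.9
[-0.014, -0.044, 0.06] [0.027, -0.014, 0.041]
c 2.8 lat -0.3 z 118.4 yaw 85.0 tilt 0.18 F [0.4 0.4 0.5] Fcx -0.4 open 94.3 t 11.90
wrist pad ([69.9, 76.0], 345) jawtop ([41.2, 53.4], 602) brown ([98.3, 224.0], 3684)
side pad ([71.7, 77.1], 39) jawtop ([42.4, 57.2], 36) brown ([104.0, 266.5], 283)
```

```bash
python3 -m inch '[[[0,-0.12,0.03],[0,0,0],1],[[0,-0.12,0.02],[0,0,0],1],[[0,-0.11,0],[0,0,0],1],[[0,-0.11,0],[0.02,0,0],1],[[0,-0.1,0],[0.02,0,0],1],[[0,-0.1,0],[0.02,0,0],1]]' >/dev/null
python3 -c "
from h import *
st()"; python3 -m inch '[[[0,-0.06,0],[0.02,0,0],1]]' >/dev/null;python3 -c "
from h import *
st()"
```

```text
c 25.7 lat -0.2 z 116.6 yaw 85.2 tilt 0.37 F [  9.9  29.4 -13.4] Fcx -30.2 open 94.2 t 12.50
c 25.3 lat -0.2 z 116.4 yaw 85.3 tilt 0.49 F [ 9.5 17.7 -9.1] Fcx -18.5 open 94.2 t 12.58
```

```bash
python3 -m inch '[[[0,0.14,0],[0.02,0.02,0.03],1],[[0,0.12,0],[0.02,0.02,0.03],1],[[0,0.12,0],[0,0,0],1],[[0,0.12,0],[0,0,0],1],[[0,0,0],[0,0,0],1]]' >/dev/null
python3 -c "
from h import *
st(); pad(('wrist',))"
python3 -m inch '[[[0,-0.12,0],[0.02,0,0],1],[[0,-0.12,0],[0,0,0],1],[[0,-0.11,0],[0,0,0],1],[[0,-0.11,0],[0.02,0,0],1],[[0,-0.1,0],[0.02,0,0],1],[[0,-0.08,0],[0.02,0,0],1]]' >/dev/null
python3 -c "
from h import *
st()"
```

```text
c 5.5 lat -0.3 z 116.4 yaw 84.8 tilt 0.31 F [ 0.5 -0.7  0.3] Fcx 0.6 open 93.8 t 13.00
wrist pad ([80.0, 85.9], 361) jawtop ([51.4, 63.6], 575) brown ([98.3, 224.6], 3767)
c 25.6 lat -0.3 z 116.3 yaw 85.1 tilt 0.43 F [ 11.1  27.7 -13.3] Fcx -28.6 open 93.9 t 13.55
```

```bash
python3 -m inch '[[[0,0.14,0],[0.02,0.02,0.03],1],[[0,0.12,0],[0.02,0.02,0.03],1],[[0,0.12,0],[0,0,0],1],[[0,0.12,0],[0,0,0],1],[[0,0,0],[0,0,0],1]]' >/dev/null
python3 -c "
from h import *
st(); pad(('wrist',))"
python3 -m inch '[[[0,-0.12,0],[0.02,0,0],1],[[0,-0.12,0],[0,0,0],1],[[0,-0.11,0],[0,0,0],1],[[0,-0.11,0],[0.02,0,0],1],[[0,-0.08,0],[0.02,0,0],1]]' >/dev/null
python3 -c "
from h import *
st()"
```

```text
c 5.9 lat -0.4 z 116.4 yaw 84.7 tilt 0.32 F [0.8 0.7 0.8] Fcx -0.8 open 94.4 t 13.97
wrist pad ([90.0, 96.2], 387) jawtop ([61.3, 73.4], 475) brown ([102.2, 225.6], 3730)
c 25.6 lat -0.3 z 116.4 yaw 84.8 tilt 0.27 F [  7.2  25.  -10.9] Fcx -25.6 open 94.1 t 14.43
```

```bash
python3 -m inch '[[[0,0.14,0],[0.02,0.02,0.03],1],[[0,0.12,0],[0.02,0.02,0.03],1],[[0,0.12,0],[0,0,0],1],[[0,0.12,0],[0,0,0],1],[[0,0,0],[0,0,0],1]]' >/dev/null
python3 -c "
from h import *
st(); pad()
a,d,K,T=snap('wrist'); cv2.imwrite('pics/w6.png',a)"
```

```text
c 6.9 lat -0.3 z 116.6 yaw 84.3 tilt 0.32 F [ 0.6  0.7 -0.2] Fcx -0.7 open 94.0 t 14.85
wrist pad ([99.9, 105.9], 395) jawtop ([71.1, 83.3], 514) brown ([111.9, 228.0], 3434)
side pad ([102.6, 108.3], 13) jawtop ([78.8, 87.7], 22) brown ([102.9, 269.7], 293)
```

View pics/w6.png

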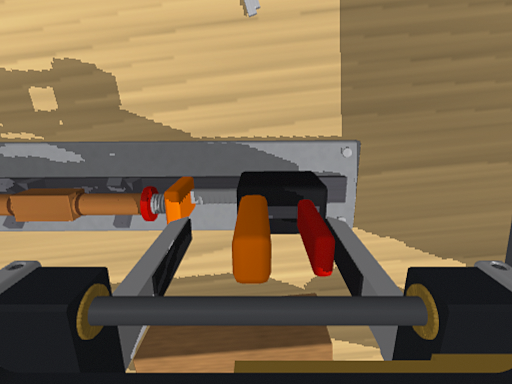

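The jaw is at about 40 mm, the pad (149,203) still free against the spindle's end (140,204), the spindle straight in its rests. The fifth pull goes carefully, measuring while held.

```bash
python3 -m inch '[[[0,-0.12,0],[0.02,0,-0.04],1],[[0,-0.12,0],[0,0,-0.04],1],[[0,-0.1,0],[0,0,0],1]]' >/dev/null
python3 -c "
from h import *
st(); pad(('wrist',))"; python3 -m inch '[[[0,-0.08,0],[0,0,0],1]]' >/dev/null
python3 -c "
from h import *
st(); pad(('wrist',))"; python3 -m inch '[[[0,-0.08,0],[0,0,0],1]]' >/dev/null
python3 -c "
from h import *
st(); pad(('wrist',))"
```

```text
c 19.9 lat -0.1 z 116.6 yaw 84.9 tilt 0.26 F [ 3.6 12.3 -6.1] Fcx -12.6 open 93.9 t 15.25
wrist pad ([102.7, 111.3], 383) jawtop ([76.7, 89.0], 485) brown ([114.5, 239.9], 3716)
c 22.0 lat -0.1 z 116.5 yaw 85.0 tilt 0.31 F [ 6.2 12.9 -6.9] Fcx -13.4 open 94.3 t 15.38
wrist pad ([102.8, 109.1], 362) jawtop ([78.6, 90.9], 487) brown ([114.0, 241.3], 3775)
c 24.0 lat 0.0 z 116.4 yaw 85.0 tilt 0.41 F [ 6.9 14.1 -7.7] Fcx -14.7 open 93.8 t 15.52
wrist pad ([102.9, 109.1], 361) jawtop ([80.5, 92.8], 487) brown ([113.4, 242.3], 3849)
```

```bash
python3 -m inch '[[[0,-0.06,0],[0.03,0,0],1]]' >/dev/null
python3 -c "
from h import *
st(); pad(('wrist',)); st(); pad(('wrist',)); st()"
```

```text
c 24.9 lat 0.1 z 116.4 yaw 85.1 tilt 0.39 F [ 5.2 15.8 -5.2] Fcx -16.2 open 94.6 t 15.65
wrist pad ([102.9, 108.9], 356) jawtop ([81.3, 93.6], 497) brown ([113.1, 242.9], 3889)
c 24.9 lat 0.1 z 116.4 yaw 85.1 tilt 0.39 F [ 6.  14.5 -6. ] Fcx -15.0 open 93.7 t 15.70
wrist pad ([102.7, 109.0], 359) jawtop ([81.5, 93.6], 494) brown ([112.9, 243.0], 3889)
c 24.8 lat 0.1 z 116.4 yaw 85.1 tilt 0.38 F [ 5.6 14.8 -5.4] Fcx -15.3 open 94.0 t 15.75
```

Two estimates give a pad compression of 7.2 and 7.4 mm, and it is holding steady. One last look before handing in.

Run:
```python
from h import *
a,d,K,T=snap("scene"); b,_,_,_=snap("side")
c=cv2.resize(a[205:355,170:330],(400,375),interpolation=cv2.INTER_CUBIC); e=cv2.resize(b[100:250,230:390],(400,375),interpolation=cv2.INTER_CUBIC)
cv2.imwrite("pics/fin.png",np.hstack([c,e])); st(); pad(('wrist',)); st()
```

```text
c 24.8 lat 0.1 z 116.4 yaw 85.1 tilt 0.38 F [ 6.2 13.1 -6.1] Fcx -13.6 open 94.0 t 15.85
wrist pad ([102.8, 108.9], 350) jawtop ([81.5, 93.6], 492) brown ([112.7, 243.1], 3878)
c 24.8 lat 0.1 z 116.4 yaw 85.1 tilt 0.38 F [ 5.6 14.4 -6.2] Fcx -14.9 open 94.1 t 15.90
```

View pics/fin.png

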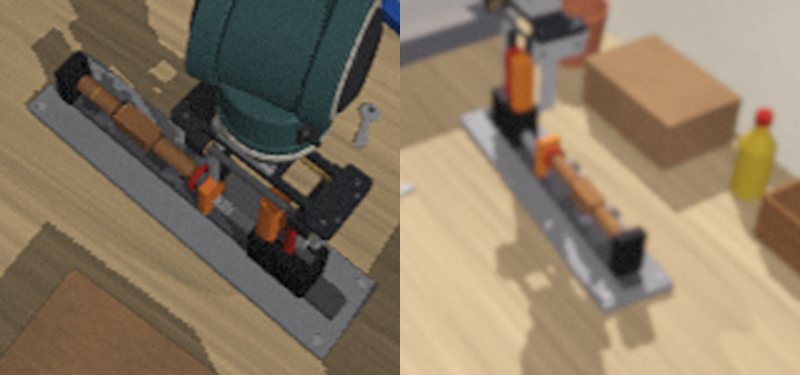

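The spindle lies straight in its rests, with its far end at the stop ((80,85) in the left picture) and its near end on the pad (195,178). The trigger is being held. I'm handing in.

```bash
python3 -c "
from h import *
ctrl.finish_job(); st()"
```

```text
the job is handed in; nothing more can be done
the job is handed in; nothing more can be done
```

The spindle is clamped against the end stop with the pad pressed in about half way, and I handed the job in at 15.9 s while still holding the trigger squeezed. No verdict was reported.

- **Placing:** I picked the smaller brown spindle by its block, laid it on the V rests and let go. Measured afterwards, its axis was 62 mm above the bench and its near end about 1 mm from the centred position.
- **Pumping:** I used five trigger pulls with one finger of the fully open gripper. The arm pushed the trigger towards the handle; the second finger did not touch the handle. The jaw itself was never touched. The arm is holding the last pull.
- **Pad:** Two wrist-depth estimates gave 7.2 and 7.4 mm of compression, against a target of 7.5 mm. The trigger force of about 15 N, roughly 5–6 N above an empty pull, points to slightly less, but that reading is noisy.
- **Stop:** The last pictures show the spindle straight in the rests with its far end at the stop, and the pad face stopped moving as the jaw advanced.
- **Forces:** The highest contact force I saw was about 30 N, when the trigger reached the end of its stroke on the second pull.
- **Other objects:** The arm kept clear of the keys, dish, carabiner and bell throughout, but I did not measure their positions again at the end. The state could not be read after hand-in.

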